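Index and clamp the carver's turntable

TASK

Turn the model house for the next side: with a peg, push the turntable round counter-clockwise (seen from above) until its tongue comes up against the rubber tip of the stop screw, and keep it snug there for about a second with a gentle push of 10 to 20 N. Then push the brake shoe by its handle inwards against the rim with the same gentle push for about a second, so that it grips and the tongue stays on the screw, and let go. Leave the other things on the bench alone.

Things in the scene. Friction and masses are not known exactly. Their poses are not given: they have to be found in the camera images.
- stand: Fixed round plywood base of the carving stand, 350 mm across, 25 mm thick. Origin on the turntable's axis, on the table; z up; -y points along the 70 mm wide arm (reaching 260 mm from the axis) that carries the brake. A pale disc, radius 130 mm, top 60 mm above the table, turns on it; a model log house (92 x 75 mm, top 145 mm above the table) is fixed in its middle.
- peg (a point): Centre of the top of one of six equal upright wooden pegs on the disc, 16 mm thick, clear from 60 to 110 mm above the table, at radius 105 mm, 60 degrees apart. This one is 30 degrees counter-clockwise of the tongue, seen from above.
- turntable (a joint): Turn of the disc in rad, counter-clockwise from above. The tongue's centre line lies at (value - 0.785) from the stand's +x axis, counter-clockwise. The bearing drags with about 0.25 N m (2.4 N at a peg) and holds the disc where it is left. The tongue meets the stop screw at 1.67 to 1.81, as the screw is set. The other end of travel is 0.
- tongue (a point): Middle of the tongue, a dark wooden bar 20 mm wide and 21 mm thick that sticks out of the disc's rim to radius 167 mm. The point lies at radius 148 mm, 47.5 mm above the table; its x axis points outwards.
- stop: Steel block 28 x 26 x 45 mm on the base, 55 degrees counter-clockwise of the stand's +x. Origin: foot of its face to the tongue, radius 152 mm; -y points at the tongue. 22.5 mm up, a screw with a 14 mm rubber tip sticks out 6 to 24 mm, set anew each time, not measured. The tip is sprung, 1 mm per 4 N; no more than 20 N may bear on it. A push of 10 to 20 N at a peg puts 5 to 13 N on it.
- brake (a joint): How far the brake shoe has been slid inwards, in m: 0 = right out, a 25 mm gap to the rim; it touches the rim at 0.025. It slides along stand +y with 5 N of drag and stays where it is left. Its rubber face yields 1 mm per 10 N; no more than 25 N may bear on it. A push of 10 to 20 N on the handle puts 5 to 15 N on the rim.
- brake_handle (a point): Centre of the top of the brake's handle, an upright wooden dowel 18 mm thick, clear from 56 to 111 mm above the table, standing on the brake's wooden slide (48 mm wide, 60 mm long). At joint value 0 it is 195 mm from the axis.
- wax: Bystander: amber jar with a steel lid, 60 mm across, 45 mm high, beside the brake arm. Origin at the centre of its underside.
- offcut: Bystander: loose pale wood block 70 x 45 x 30 mm by the base. Origin at the centre of its underside.
- mallet: Bystander: carver's mallet standing on its round head, 84 mm across, 240 mm high. Origin at the centre of its underside.
- chisel: Bystander: wide chisel lying on the table, 255 mm long, 28 mm high. Origin near its middle.
- gouge: Bystander: narrow chisel lying on the table, 255 mm long, 28 mm high. Origin near its middle.
- casket: Bystander: closed wooden box shaped like a thick book, 156 x 158 x 58 mm. Origin at the centre of its underside.
- bowl: Bystander: wooden bowl, 110 mm across, 50 mm high. Origin at the centre of its underside.

How it is judged:
By the outcome, as a careful person would: the job done as asked, in the order asked, and still so for the second after the job is handed in, with the robot touching nothing.
It also fails if it takes over 69 s, if anything falls off the work surface, if the arm or the gripper's body presses on something with over 40 N, if the wrist force passes 120 N, or if a joint passes its speed limit or range.

ROBOT

A 7-joint arm with a two-finger parallel gripper is mounted at the origin on the work surface. World frame = base frame: x ahead of the robot, y to its left, z up, the work surface at z = 0. Lengths are in mm, angles in rad, forces in N, time in s.
With the tool pointing down it reaches from about 425 to 1025 mm from the base axis. Payload 9.4 kg.
Tool frame: the origin (TCP) lies at the very end of the fingers, on their centre line; the grasp point (between the pads) lies 19 mm behind it; z points along the fingers, y is the direction in which the jaws open and shut (so a half turn about z gives the same grasp; the last joint's range is limited). The gripper opens to 85 mm and grips with 20 to 120 N. Pads are 22 mm wide; open, the fingers measure 114 mm over their backs; the gripper's body (76 mm by 85 mm) begins 54 mm behind the grasp point. The pads swing forward as they close: fully open they stand 13 mm farther back than shut.
Start: joints at [-1.241, 0.599, -0.003, 1.599, 0.002, 0.943, -0.08], TCP at [286.866, 665.832, 231.275] pointing down, gripper open.
Joint ranges: [-2.57, 2.57], [-0.35, 1.97], [-1.29, 1.29], [0.11, 2.56], [-1.05, 4.19], [0.11, 1.86], [-2.63, 2.63]. Speed limits (rad/s): [2.22, 2.22, 3.01, 3.01, 3.14, 3.14, 3.14].

INTERFACE

Orientations are given as a rotation vector (axis times angle).
In Python, from workcell import status, vision, ticket gives the robot as it stands.
- The arm moves only by the tool move_arm, never from a script. Its arguments are lists of equal length, an entry for each row: "slide": the shift along the tool's x, y, z in cm, a list of three; "turn": the turn, a rotation vector about the tool's x, y, z in rad, a list of three; "jaw": the closure in counts, from 0 (fully open) to 255 (shut). In form: {"slide": [[tx, ty, tz], ...], "turn": [[ax, ay, az], ...], "jaw": [jaw, ...]}. A call has 1 to 8 rows; each row is the pose to reach, as a shift and turn from the pose commanded when the call began, along the tool's axes at that moment; what a row does not reach only later rows make up. A row lasts 1/8 s, in which the tool goes at most 62.5 mm and 10.7 degrees, less where a joint would pass 70% of its speed; a pose out of reach is approached as far as the arm can. A call with a gripper value outside its range is refused whole. The fingers move at their own pace and stop on an object; the grip force is fixed at half the most. Time passes only in rows, so rows that repeat a pose let the fingers close. It gives the time, the measured TCP pose, the force and the opening at its end, in the units of the state.
- status.get_obs(): the state, without advancing time (a new reading comes with each control period).
- vision.read_camera(name): name is "scene" or "side" or "wrist"; returns (picture, depth): 420x560x3 uint8, red, green, blue; 420x560 float32, mm along the optical axis (not along the pixel's ray), 0 where there is no reading.
- vision.get_calibration(name): a dict with "fx", "fy", "cx", "cy" (pixels), "distortion" ([k1, k2, p1, p2, k3] as OpenCV has them; the pictures are not rectified), "rvec" (rotation vector, rad) and "tvec" (3), from world to camera coordinates, as OpenCV has them; the wrist camera has in their place "hand_eye" (4x4, takes a point from camera to tool coordinates, whose origin is the TCP and whose axes are the flange's). Camera axes: x right, y down, z forward; pixel columns grow to the right and rows downward; lengths in mm; the calibration is good to about 2 mm. A picture is of the moment at which its call begins: read the wrist's pose just before it. get_calibration takes no time and is no camera call.
- ticket.sign_off(): hands the job in, once; it reports no verdict.
Trained networks look in the newest picture that a camera, given by its name, has taken for a name from the list of things; names that differ only in an ending like _2 or _b are one class to them, and where a whole thing is asked for, a point or a joint stands for the part that bears it (a point fixed in the world has none). Each returns a list of dicts, best first, with "p" (0 to 1); they miss things now and then, are a little off and sometimes report something else, mostly with a low value. They report only what shows in the picture. A call takes as long as a camera call.
- vision.cut_out(camera, label): "region" (420x560 bool, what is visible of it).
- vision.spot_point(camera, label): "centre" ([x, y, z] in mm, in world coordinates, good to about 4 mm: a listed point, or the origin of a listed thing).
The state is a dict: "clock": time; "joint_pos": joint angles; "joint_vel": joint speeds; "joint_torque": joint torques, N m; "position": TCP position; "tool_rot": TCP orientation; "force": force on the tool from outside, world axes, zero at the start; "wrist_torque": the same for the moment, N m; "width": opening from 0.0 (shut) to 1.0 (fully open).
Only numpy, scipy, OpenCV 4.12 (cv2) and the standard library are available. Lean on these libraries where they do the work, as an engineer would, in place of code of your own. Each camera call takes 0.05 s, during which the arm holds its last target.

## Working session

There is one attempt and no reset: what is moved stays moved. The work goes in short steps, Python scripts to look and compute and a tool call to move; the robot and the scene stay as the last step left them, time stands still between calls to the robot, and variables do not carry over. Pictures are saved under pics/ and viewed, and the job is handed in when it is done.

Besides the shell and the picture viewer there is one more tool, called after "Request:" as name(argument=value, ...), one argument or row to a line, values as JSON. move_arm: Moves the arm, as the interface text tells. Its arguments: {"type":"object","properties":{"slide":{"type":"array","items":{"type":"array","items":{"type":"number"}}},"turn":{"type":"array","items":{"type":"array","items":{"type":"number"}}},"jaw":{"type":"array","items":{"type":"number"}}},"required":["slide","turn","jaw"]}

```bash
mkdir -p pics; ls; cat > h.py <<'E'
import numpy as np, cv2
from workcell import status, vision, ticket
from scipy.spatial.transform import Rotation as R
def snap(n,f):
    im,d=vision.read_camera(n); cv2.imwrite('pics/'+f,im[:,:,::-1]); return im,d
def obs():
    o=status.get_obs(); print('t',round(o['clock'],2),'p',np.round(o['position'],1),'rot',np.round(o['tool_rot'],3),'F',np.round(o['force'],1),'w',o['width']); print(np.round(R.from_rotvec(o['tool_rot']).as_matrix(),3)); print('q',np.round(o['joint_pos'],3)); return o
E
python3 - <<'E'
from h import *
obs()
for c in ['scene','side']:
    snap(c,c+'0.png')
    for l in ['stand','peg','tongue','stop','brake_handle','wax','offcut','mallet','casket','bowl']:
        r=vision.spot_point(c,l); print(c,l,[(np.round(x['centre'],0).tolist(),round(x['p'],2)) for x in r[:3]])
print(status.get_obs()['clock'])
E
```

```text
pics
t 0.0 p [286.7 665.4 230.4] rot [-6.350e-01 -3.077e+00  2.000e-03] F [ 0.6 -0.6  0.4] w 0.9970339730767253
[[-0.918  0.396 -0.   ]
 [ 0.396  0.918 -0.001]
 [-0.    -0.002 -1.   ]]
q [-1.241  0.6   -0.003  1.6    0.002  0.943 -0.08 ]
scene stand [([570.0, -49.0, -4.0], 0.84)]
scene peg [([649.0, 18.0, 111.0], 0.6)]
scene tongue [([715.0, -22.0, 49.0], 0.59)]
scene stop [([616.0, 92.0, 22.0], 0.53)]
scene brake_handle [([593.0, -238.0, 110.0], 0.93)]
scene wax [([717.0, -246.0, 3.0], 0.61)]
scene offcut [([417.0, 138.0, 2.0], 0.68)]
scene mallet []
scene casket [([645.0, -467.0, -1.0], 0.85)]
scene bowl [([747.0, 250.0, -2.0], 0.62)]
side stand [([573.0, -48.0, 1.0], 0.8), ([617.0, 95.0, 26.0], 0.57)]
side peg [([648.0, 12.0, 108.0], 0.79)]
side tongue [([718.0, -24.0, 44.0], 0.93)]
side stop [([616.0, 93.0, 24.0], 0.72)]
side brake_handle [([595.0, -236.0, 109.0], 0.63)]
side wax [([716.0, -246.0, 1.0], 0.58)]
side offcut [([412.0, 137.0, 1.0], 0.9)]
side mallet [([660.0, 396.0, -0.0], 0.86)]
side casket [([649.0, -466.0, -1.0], 0.82)]
side bowl [([746.0, 250.0, 1.0], 0.74)]
1.1
```

View pics/scene0.png

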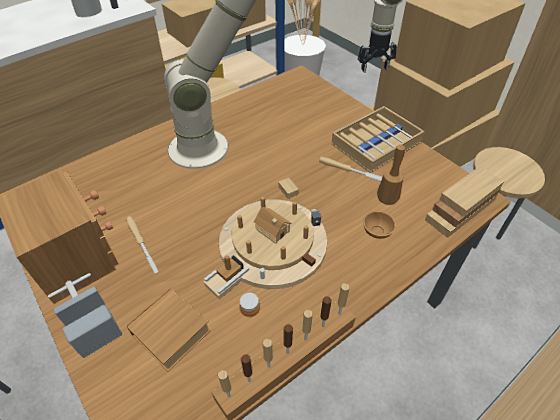

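View pics/side0.png

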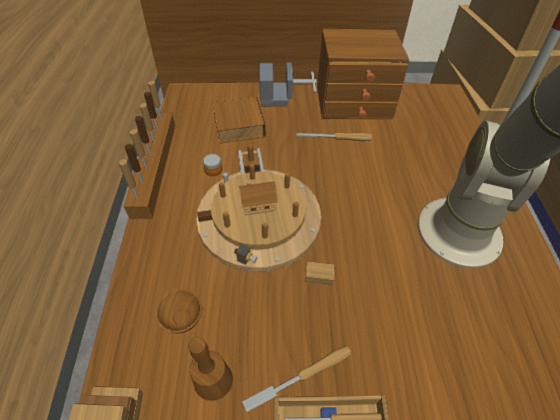

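The scene shows the stand near (572,-48), with its tongue at about 10° world and the stop at about 73°. The brake handle is at (594,-237). I'll go over the stand for a wrist view.

Request:
move_arm(
  slide=[
    [-28,-27,-15],
    [-28,-27,-15],
    [-28,-27,-15],
    [-28,-27,-15],
    [-28,-27,-15],
    [-28,-27,-15],
    [-28,-27,-15],
    [-28,-27,-15],
  ],
  turn=[
    [0,0,0],
    [0,0,0],
    [0,0,0],
    [0,0,0],
    [0,0,0],
    [0,0,0],
    [0,0,0],
    [0,0,0],
  ],
  jaw=[255,255,255,255,255,255,255,255],
)

```text
clock: 2.1
position: [439.1, 304.0, 383.0]
tool_rot: [0.643, 3.073, 0.003]
force: [0.0, 1.0, 0.1]
width: -0.003
```

```bash
python3 - <<'E'
from h import *
o=obs(); print(np.round(vision.get_calibration('wrist')['hand_eye'],2), vision.get_calibration('wrist')['fx'])
def d(t): 
    M=R.from_rotvec(o['tool_rot']).as_matrix(); return np.round(M.T@(np.array(t)-o['position'])/10,2)
print(d([640,-60,330]))
E
```

```text
t 2.1 p [439.1 304.  383. ] rot [6.430e-01 3.073e+00 3.000e-03] F [0.  1.  0.1] w -0.0032479325961180263
[[-0.916  0.401  0.003]
 [ 0.401  0.916  0.001]
 [-0.002  0.002 -1.   ]]
q [-0.764  0.215  0.064  1.842 -0.014  1.083  0.464]
[[  -0.     -0.96   -0.29   73.91]
 [   1.     -0.     -0.      0.27]
 [   0.     -0.29    0.96 -142.53]
 [   0.      0.      0.      1.  ]] 373.0020093310588
[-32.99 -25.31   5.32]
```

Request:
move_arm(
  slide=[
    [-30,-28.5,5],
    [-30,-28.5,5],
    [-30,-28.5,5],
    [-30,-28.5,5],
    [-30,-28.5,5],
    [-30,-28.5,5],
    [-30,-28.5,5],
    [-30,-28.5,5],
  ],
  turn=[
    [0,0,0],
    [0,0,0],
    [0,0,0],
    [0,0,0],
    [0,0,0],
    [0,0,0],
    [0,0,0],
    [0,0,0],
  ],
  jaw=[255,255,255,255,255,255,255,255],
)

```text
clock: 3.1
position: [600.5, -75.9, 330.1]
tool_rot: [-0.641, -3.075, 0.002]
force: [-0.1, 0.6, -0.1]
width: 0.001
```

```bash
python3 - <<'E'
from h import *
o=obs(); snap('wrist','w1.png')
for l in ['stand','peg','tongue','stop','brake_handle','wax']:
    r=vision.spot_point('wrist',l); print(l,[(np.round(x['centre'],0).tolist(),round(x['p'],2)) for x in r[:3]])
E
```

```text
t 3.1 p [600.5 -75.9 330.1] rot [-6.410e-01 -3.075e+00  2.000e-03] F [-0.1  0.6 -0.1] w 0.0014743751486217516
[[-0.917  0.399 -0.001]
 [ 0.399  0.917 -0.001]
 [ 0.001 -0.002 -1.   ]]
q [-0.145  0.363  0.247  1.778 -0.101  1.015  1.3  ]
stand [([569.0, -46.0, 1.0], 0.66)]
peg [([645.0, 17.0, 110.0], 0.64)]
tongue [([712.0, -26.0, 49.0], 0.8), ([593.0, -237.0, 111.0], 0.56), ([570.0, -49.0, -2.0], 0.49)]
stop [([619.0, 92.0, 26.0], 0.76)]
brake_handle [([590.0, -240.0, 110.0], 0.64)]
wax [([715.0, -245.0, 1.0], 0.63), ([646.0, 17.0, 114.0], 0.38), ([617.0, 93.0, 26.0], 0.31)]
```

```bash
ls pics
```

```text
scene0.png
side0.png
w1.png
```

View pics/w1.png

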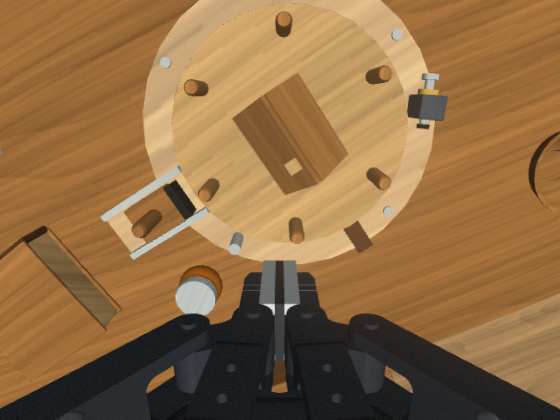

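The wrist picture shows the six pegs around the house, e.g. (285,22), (380,74), (378,180), (296,230), (207,188) and (196,88). The tongue is at (358,236), the stop at (428,105) and the brake handle at (146,224). I'll fit the pegs from depth.

```bash
cat >> h.py <<'E'
def cloud(cam):
    o=status.get_obs(); im,d=vision.read_camera(cam); c=vision.get_calibration(cam)
    K=np.array([[c['fx'],0,c['cx']],[0,c['fy'],c['cy']],[0,0,1.]])
    v,u=np.mgrid[0:420,0:560]
    n=cv2.undistortPoints(np.stack([u.ravel(),v.ravel()],1).astype(np.float64)[:,None],K,np.array(c['distortion']))[:,0]
    z=d.ravel().astype(float); P=np.c_[n*z[:,None],z]
    if cam=='wrist':
        H=np.array(c['hand_eye']); P=P@H[:3,:3].T+H[:3,3]; P=P@R.from_rotvec(o['tool_rot']).as_matrix().T+o['position']
    else:
        Rm=cv2.Rodrigues(np.array(c['rvec']))[0]; P=(P-np.array(c['tvec']).ravel())@Rm
    P[z==0]=np.nan
    return im,P.reshape(420,560,3)
def tops(P,lo=105,hi=116,skip=None):
    m=((P[...,2]>lo)&(P[...,2]<hi)).astype(np.uint8)
    n,l,s,c=cv2.connectedComponentsWithStats(m)
    out=[]
    for i in range(1,n):
        if s[i,4]>25: 
            q=P[l==i]; out.append((np.median(q,0),s[i,4],np.ptp(q[:,:2],axis=0),c[i]))
    return out
E
python3 - <<'E'
from h import *
from scipy.optimize import least_squares
for cam in ['wrist','scene','side']:
    im,P=cloud(cam); pk=[]
    for p,n,s,c in tops(P):
        r=np.hypot(p[0]-571,p[1]+47); 
        if 85<r<125: pk.append(p[:2])
        if r<230: print(cam,np.round(p,1),n,np.round(s,0),np.round(c),round(r,0))
    pk=np.array(pk)
    if len(pk)<4: continue
    def f(x):
        d=pk-x[:2]; a=np.arctan2(d[:,1],d[:,0])-x[2]; k=np.round(a/(np.pi/3)); a=x[2]+k*np.pi/3
        return (pk-x[:2]-105*np.c_[np.cos(a),np.sin(a)]).ravel()
    s=least_squares(f,[571,-47,np.radians(40)]); print(cam,'ctr',s.x[:2],'peg ang',np.degrees(s.x[2]),'res',np.abs(s.fun).max())
E
```

```text
wrist [470.8 -15.4 109.7] 214 [15. 14.] [280.  22.] 105.0
wrist [550.2  51.4 109.5] 204 [14. 15.] [379.  77.] 101.0
wrist [562.1 -19.5 110.8] 994 [90. 26.] [314. 119.] 29.0
wrist [ 490.1 -117.6  109.6] 204 [15. 15.] [188.  89.] 107.0
wrist [573.7 -81.9 110.8] 859 [91. 28.] [259. 155.] 35.0
wrist [647.7  17.1 109.4] 165 [13. 15.] [379. 184.] 100.0
wrist [ 587.1 -152.3  109.4] 159 [15. 14.] [201. 195.] 107.0
wrist [ 594.2 -232.7  110.1] 206 [17. 15.] [136. 231.] 187.0
wrist [666.8 -84.7 109.4] 143 [14. 14.] [293. 238.] 103.0
wrist ctr [568.80637539 -50.23326931] peg ang 40.44026680765246 res 1.6108954167840324
scene [578.9 -81.7 110.8] 111 [96. 27.] [265. 227.] 36.0
scene [ 595.9 -235.2  110.1] 26 [14. 16.] [226. 257.] 190.0
side [665.9 -85.2 110.7] 26 [14. 16.] [222. 184.] 102.0
side [561.2 -20.1 111.8] 164 [90. 28.] [260. 202.] 29.0
side [468.8 -14.  111.4] 27 [13. 12.] [296. 203.] 107.0
side [647.7  18.4 109.8] 28 [13. 13.] [226. 214.] 101.0
side [548.   54.6 111.4] 30 [12. 13.] [265. 225.] 104.0
side ctr [567.17612053 -49.32165161] peg ang 40.1989421171625 res 0.6224579885191339
```

```bash
cat >> h.py <<'E'
C=np.array([568.5,-50.0])
def rel(o,p,yaw_y):
    """slide cm / turn z to reach p with tool y at world angle yaw_y deg, tool straight down"""
    M=R.from_rotvec(o['tool_rot']).as_matrix()
    y=np.radians(yaw_y); ty=np.array([np.cos(y),np.sin(y),0]); tz=np.array([0,0,-1.]); T=np.c_[np.cross(ty,tz),ty,tz]
    return np.round(M.T@(np.array(p)-o['position'])/10,2).tolist(), np.round(R.from_matrix(M.T@T).as_rotvec(),3).tolist()
def behind(a,back,z,r=105):
    a=np.radians(a); c=C+r*np.array([np.cos(a),np.sin(a)])-back*np.array([-np.sin(a),np.cos(a)]); return [*c,z]
E
python3 - <<'E'
from h import *
o=obs()
for z in (130,82): print(np.round(behind(-19.6,36,z)),rel(o,behind(-19.6,36,z),70.4))
E
```

```text
t 3.6 p [599.9 -72.7 331.5] rot [0.633 3.077 0.   ] F [1.1 0.2 0.5] w 0.0010860528532213812
[[-0.919  0.395  0.   ]
 [ 0.395  0.919  0.   ]
 [-0.     0.    -1.   ]]
q [-0.149  0.36   0.245  1.779 -0.101  1.015  1.3  ]
[ 655. -119.  130.] ([-6.92, -2.09, 20.15], [0.0, 0.0, -0.064])
[ 655. -119.   82.] ([-6.92, -2.09, 24.95], [0.0, 0.0, -0.064])
```

Request:
move_arm(
  slide=[
    [-6.9,-2.1,6],
    [-6.9,-2.1,12],
    [-6.9,-2.1,18],
    [-6.9,-2.1,20],
    [-6.9,-2.1,22.5],
    [-6.9,-2.1,24.8],
    [-6.9,-2.1,24.8],
  ],
  turn=[
    [0,0,-0.064],
    [0,0,-0.064],
    [0,0,-0.064],
    [0,0,-0.064],
    [0,0,-0.064],
    [0,0,-0.064],
    [0,0,-0.064],
  ],
  jaw=[255,255,255,255,255,255,255],
)

```text
clock: 4.47
position: [654.0, -119.5, 81.7]
tool_rot: [-0.535, -3.093, 0.0]
force: [-0.0, -0.7, 0.2]
width: -0.007
```

```bash
python3 - <<'E'
from h import *
o=obs(); snap('wrist','w2.png'); snap('side','s2.png'); o=obs()
for th,b in ((-19.6,24),(-15,22.5),(-10,22.5),(-5,22.5),(0,22.5),(5,22.5),(10,22.5),(15,22.5),(20,22.5),(25,22.5)): print(th,b,rel(o,behind(th,b,82),90+th))
E
```

```text
t 4.47 p [ 654.  -119.5   81.7] rot [-0.535 -3.093  0.   ] F [-0.  -0.7  0.2] w -0.00701427815396301
[[-0.942  0.336 -0.003]
 [ 0.336  0.942  0.   ]
 [ 0.003 -0.001 -1.   ]]
q [-0.007  0.711  0.16   1.858 -0.189  0.59   1.501]
t 4.58 p [ 655.3 -119.9   83.9] rot [ 0.536  3.095 -0.   ] F [-0.1 -0.3  0.6] w -0.001163626321248694
[[-0.942  0.336  0.   ]
 [ 0.336  0.942 -0.   ]
 [-0.     0.    -1.   ]]
q [-0.007  0.708  0.161  1.857 -0.188  0.591  1.501]
-19.6 24 ([0.03, 1.27, 0.19], [0.0, 0.0, -0.001])
-15 22.5 ([-0.12, 2.27, 0.19], [0.0, 0.0, -0.081])
-10 22.5 ([-0.2, 3.21, 0.19], [0.0, 0.0, -0.168])
-5 22.5 ([-0.2, 4.14, 0.19], [-0.0, 0.0, -0.255])
0 22.5 ([-0.12, 5.08, 0.19], [-0.0, 0.0, -0.343])
5 22.5 ([0.05, 6.0, 0.19], [-0.0, 0.0, -0.43])
10 22.5 ([0.29, 6.9, 0.19], [-0.0, 0.0, -0.517])
15 22.5 ([0.61, 7.78, 0.19], [-0.0, 0.0, -0.604])
20 22.5 ([1.01, 8.63, 0.19], [-0.0, 0.0, -0.692])
25 22.5 ([1.48, 9.44, 0.19], [-0.0, 0.0, -0.779])
```

View pics/w2.png

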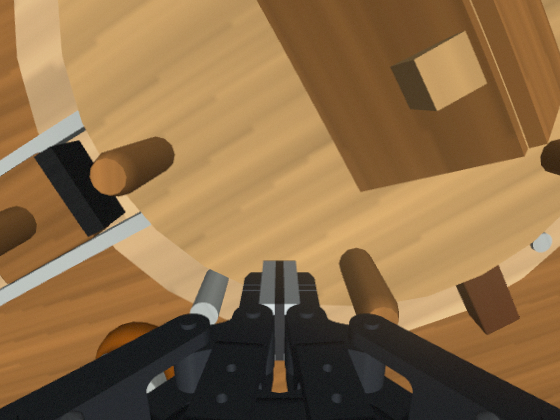

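View pics/s2.png

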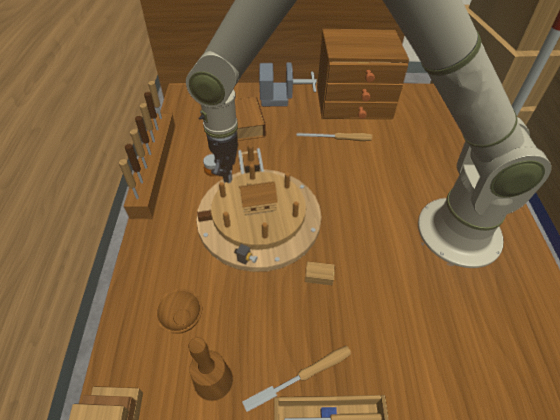

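Request:
move_arm(
  slide=[
    [0.0,0.6,0.1],
    [0.0,1.3,0.1],
    [-0.1,2.0,0.1],
    [-0.2,2.8,0.1],
    [-0.2,3.6,0.1],
    [-0.2,4.14,0.1],
    [-0.12,5.08,0.1],
    [0.05,6.0,0.1],
  ],
  turn=[
    [0,0,0],
    [0,0,0],
    [0,0,-0.06],
    [0,0,-0.13],
    [0,0,-0.2],
    [0,0,-0.255],
    [0,0,-0.343],
    [0,0,-0.43],
  ],
  jaw=[255,255,255,255,255,255,255,255],
)

```text
clock: 5.58
position: [675.2, -63.9, 82.8]
tool_rot: [-0.143, 3.137, -0.002]
force: [-0.1, -4.6, 2.3]
width: -0.003
```

```bash
python3 - <<'E'
from h import *
o=obs(); im,P=cloud('side');cv2.imwrite('pics/s3.png',im[:,:,::-1])
for p,n,s,c in tops(P):
    p=p[:2]-C; print(np.round(p,1),n,round(np.hypot(*p)),np.round(np.degrees(np.arctan2(p[1],p[0])),1))
o=obs()
for th,b in ((10,22.5),(15,22.5),(20,22.5),(25,22.5),(30,22.5)): print(th,b,rel(o,behind(th,b,82),90+th))
E
```

```text
t 5.58 p [675.2 -63.9  82.8] rot [-1.430e-01  3.137e+00 -2.000e-03] F [-0.1 -4.6  2.3] w -0.0033083110060896743
[[-0.996 -0.091  0.001]
 [-0.091  0.996 -0.001]
 [-0.001 -0.001 -1.   ]]
q [-0.024  0.714  0.053  1.824 -0.06   0.604  1.728]
[  812.5 -1226.5] 36 1471 -56.5
[-1320.7 -1183.3] 113 1773 -138.1
[ 810.8 -511.1] 391 958 -32.2
[-1304.5  -931.4] 27 1603 -144.5
[ -34.4 -535.1] 69 536 -93.7
[-274.8 -440.4] 103 519 -122.0
[-422.5 -441.3] 81 611 -133.8
[-104.8   -8.1] 28 105 -175.6
[102.7   5.2] 35 103 2.9
[-20.1  25.5] 151 33 128.2
[-523.1  108.2] 127 534 168.3
[-60.3  86.7] 29 106 124.8
[44.  95.6] 32 105 65.3
[ 79.1 461.7] 401 468 80.3
[291.7 532.5] 579 607 61.3
t 5.62 p [675.4 -61.9  82.7] rot [-0.151  3.137  0.   ] F [ 0.1 -1.1  2.5] w -0.0016773196120969675
[[-0.995 -0.096  0.001]
 [-0.096  0.995  0.   ]
 [-0.001  0.    -1.   ]]
q [-0.024  0.715  0.051  1.824 -0.059  0.604  1.73 ]
10 22.5 ([-0.12, 0.78, 0.07], [0.0, 0.001, -0.078])
15 22.5 ([-0.2, 1.72, 0.07], [0.0, 0.001, -0.165])
20 22.5 ([-0.2, 2.65, 0.07], [0.0, 0.001, -0.253])
25 22.5 ([-0.12, 3.59, 0.07], [0.0, 0.001, -0.34])
30 22.5 ([0.04, 4.51, 0.07], [0.0, 0.001, -0.427])
```

View pics/s3.png

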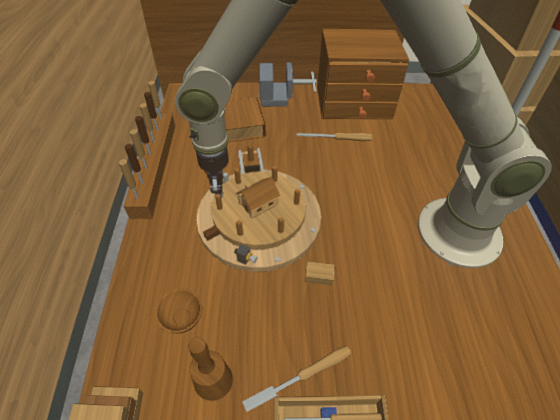

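Contact works: the disc has rotated about 24° (pegs now at about 4.5°), with the tongue in the picture at (211,232). I'll continue to just before the earliest possible stop.

Request:
move_arm(
  slide=[
    [-0.08,0.5,0],
    [-0.15,1.0,0],
    [-0.18,1.5,0],
    [-0.2,2.0,0],
    [-0.2,2.5,0],
    [-0.2,2.8,0],
    [-0.17,3.1,0],
  ],
  turn=[
    [0,0,-0.05],
    [0,0,-0.1],
    [0,0,-0.145],
    [0,0,-0.19],
    [0,0,-0.24],
    [0,0,-0.27],
    [0,0,-0.3],
  ],
  jaw=[255,255,255,255,255,255,255],
)

```text
clock: 6.5
position: [673.7, -31.9, 82.2]
tool_rot: [-0.607, 3.082, 0.0]
force: [4.3, -2.1, 1.1]
width: -0.0
```

```bash
python3 - <<'E'
from h import *
o=obs(); im,P=cloud('side');cv2.imwrite('pics/s4.png',im[:,:,::-1]); cv2.imwrite('pics/s4z.png',cv2.resize(im[180:300,180:320,::-1],None,fx=5,fy=5,interpolation=cv2.INTER_CUBIC))
for p,n,s,c in tops(P):
    p=p[:2]-C; r=np.hypot(*p)
    if 90<r<120: print(np.round(p,1),n,round(r),np.round(np.degrees(np.arctan2(p[1],p[0])),1))
o=obs()
for th,b in ((25,22.5),(28,22.5),(30,22.5),(33,22.5),(36,22.5)): print(th,b,rel(o,behind(th,b,82),90+th))
E
```

```text
t 6.5 p [673.7 -31.9  82.2] rot [-0.607  3.082  0.   ] F [ 4.3 -2.1  1.1] w -9.683057037172252e-05
[[-0.925 -0.379  0.   ]
 [-0.379  0.925  0.   ]
 [-0.     0.    -1.   ]]
q [-0.021  0.711 -0.025  1.829  0.028  0.602  1.897]
[95.8 39.3] 32 104 22.3
[-83.3  65. ] 28 106 142.0
[ 14.  104.6] 31 105 82.4
t 6.55 p [673.5 -31.4  82.2] rot [ 6.100e-01 -3.082e+00 -1.000e-03] F [ 2.7 -1.3  0.9] w -0.002563469013787758
[[-0.925 -0.381 -0.   ]
 [-0.381  0.925  0.   ]
 [ 0.     0.001 -1.   ]]
q [-0.021  0.711 -0.025  1.829  0.029  0.602  1.898]
25 22.5 ([-0.17, 0.51, 0.02], [0.001, -0.0, -0.045])
28 22.5 ([-0.25, 1.06, 0.02], [0.001, -0.0, -0.098])
30 22.5 ([-0.29, 1.44, 0.02], [0.001, -0.0, -0.133])
33 22.5 ([-0.32, 2.0, 0.02], [0.001, -0.0, -0.185])
36 22.5 ([-0.32, 2.56, 0.02], [0.001, -0.0, -0.237])
```

View pics/s4z.png

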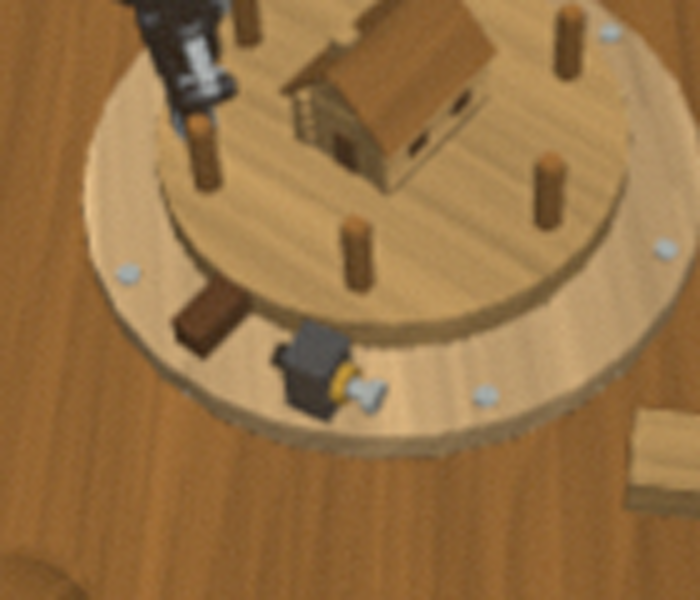

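Tongue (210,310 in the zoomed view) is short of the screw tip (280,360). I'll advance carefully.

Request:
move_arm(
  slide=[
    [-0.1,0.3,0],
    [-0.17,0.55,0],
    [-0.21,0.8,0],
    [-0.25,1.06,0],
    [-0.25,1.06,0],
  ],
  turn=[
    [0,0,-0.03],
    [0,0,-0.05],
    [0,0,-0.074],
    [0,0,-0.098],
    [0,0,-0.098],
  ],
  jaw=[255,255,255,255,255],
)

```text
clock: 7.18
position: [671.5, -21.0, 82.1]
tool_rot: [0.756, -3.049, -0.001]
force: [0.2, -1.2, -0.2]
width: -0.004
```

```bash
cat > look.py <<'E'
from h import *
import sys
o=obs(); im,P=cloud('side');f=sys.argv[1]; cv2.imwrite('pics/'+f,cv2.resize(im[180:300,180:320,::-1],None,fx=5,fy=5,interpolation=cv2.INTER_CUBIC))
for p,n,s,c in tops(P):
    p=p[:2]-C; r=np.hypot(*p)
    if 90<r<120: print(np.round(p,1),n,round(r),np.round(np.degrees(np.arctan2(p[1],p[0])),1))
E
python3 look.py s5.png
```

```text
t 7.17 p [671.5 -21.   82.1] rot [ 7.560e-01 -3.049e+00 -1.000e-03] F [ 0.2 -1.2 -0.2] w -0.0043492713861674895
[[-0.884 -0.467 -0.001]
 [-0.467  0.884  0.   ]
 [ 0.001  0.001 -1.   ]]
q [-0.021  0.709 -0.05   1.834  0.057  0.601  1.951]
[-93.2 -48.5] 26 105 -152.5
[91.9 48. ] 32 104 27.6
[-88.9  56.8] 29 105 147.4
[  1.7 105.6] 31 106 89.1
```

View pics/s5.png

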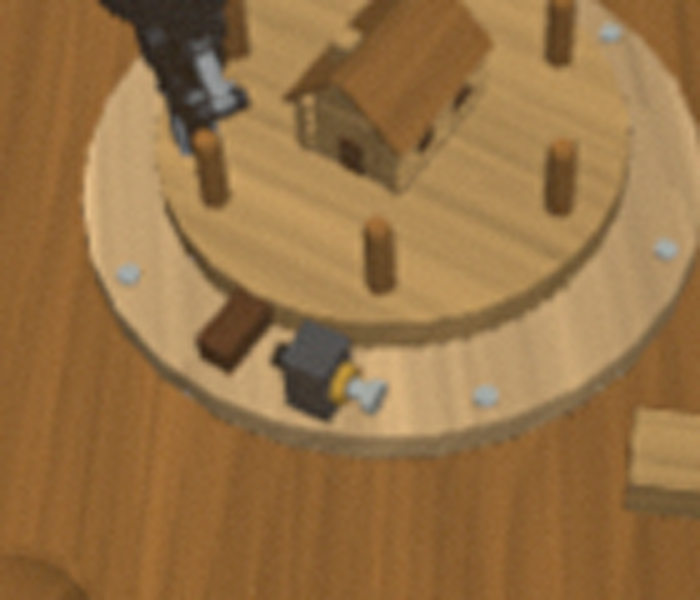

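Request:
move_arm(
  slide=[
    [-0.04,0.18,0],
    [-0.08,0.36,0],
    [-0.11,0.5,0],
    [-0.11,0.5,0],
  ],
  turn=[
    [0,0,-0.017],
    [0,0,-0.034],
    [0,0,-0.048],
    [0,0,-0.048],
  ],
  jaw=[255,255,255,255],
)

```text
clock: 7.72
position: [670.6, -16.3, 82.2]
tool_rot: [0.828, -3.03, -0.0]
force: [0.1, -1.6, 0.6]
width: -0.001
```

```bash
python3 look.py s6.png
```

```text
t 7.72 p [670.6 -16.3  82.2] rot [ 0.828 -3.03  -0.   ] F [ 0.1 -1.6  0.6] w -0.0012778744486923177
[[-0.861 -0.509 -0.   ]
 [-0.509  0.861  0.   ]
 [ 0.     0.    -1.   ]]
q [-0.02   0.708 -0.062  1.836  0.071  0.6    1.978]
[-91.7 -52.3] 26 106 -150.3
[91.5 51.1] 39 105 29.2
[-91.7  52.1] 26 105 150.4
[ -1.  106.1] 30 106 90.6
```

View pics/s6.png

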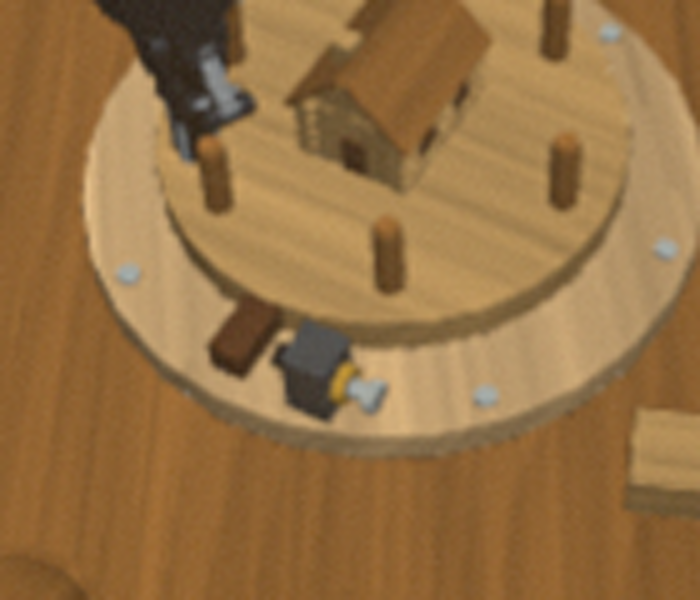

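Request:
move_arm(
  slide=[
    [-0.02,0.1,0],
    [-0.03,0.15,0],
    [-0.03,0.15,0],
  ],
  turn=[
    [0,0,-0.01],
    [0,0,-0.014],
    [0,0,-0.014],
  ],
  jaw=[255,255,255],
)

```text
clock: 8.15
position: [670.3, -15.0, 82.4]
tool_rot: [-0.849, 3.024, 0.0]
force: [-0.2, -1.4, -2.0]
width: 0.0
```

Request:
move_arm(
  slide=[
    [-0.02,0.1,0],
    [-0.02,0.1,0],
    [-0.02,0.1,0],
  ],
  turn=[
    [0,0,-0.01],
    [0,0,-0.01],
    [0,0,-0.01],
  ],
  jaw=[255,255,255],
)

```text
clock: 8.52
position: [669.9, -14.0, 82.3]
tool_rot: [-0.864, 3.02, 0.0]
force: [0.6, -1.2, -0.7]
width: 0.004
```

Request:
move_arm(
  slide=[
    [-0.02,0.1,0],
    [-0.02,0.1,0],
    [-0.02,0.1,0],
  ],
  turn=[
    [0,0,-0.01],
    [0,0,-0.01],
    [0,0,-0.01],
  ],
  jaw=[255,255,255],
)

```text
clock: 8.9
position: [669.5, -13.0, 82.3]
tool_rot: [-0.879, 3.016, 0.0]
force: [1.5, -2.0, -0.3]
width: 0.0
```

```bash
python3 look.py s7.png
```

```text
t 8.9 p [669.5 -13.   82.3] rot [-0.879  3.016  0.   ] F [ 1.5 -2.  -0.3] w 0.0001207301876205199
[[-0.843 -0.537  0.   ]
 [-0.537  0.843  0.   ]
 [-0.     0.    -1.   ]]
q [-0.02   0.707 -0.071  1.839  0.081  0.599  1.997]
[90.1 54. ] 43 105 31.0
[-94.1  48.2] 29 106 152.9
[ -5.7 105. ] 28 105 93.1
```

View pics/s7.png

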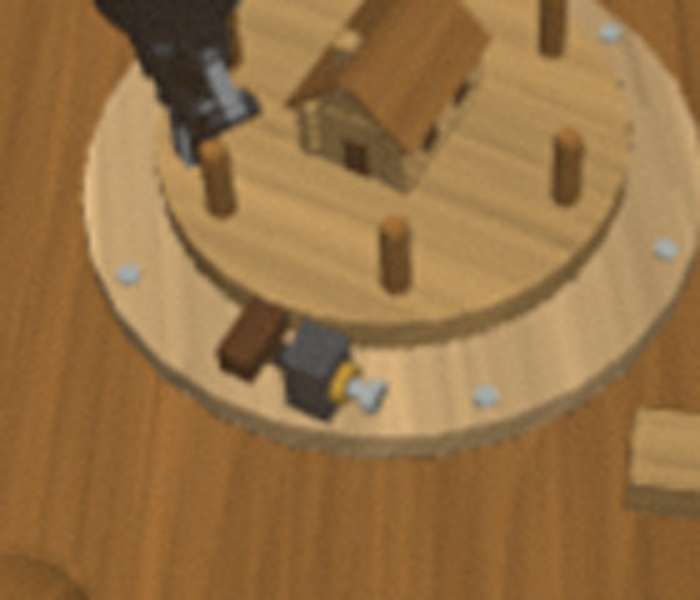

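Request:
move_arm(
  slide=[
    [-0.01,0.07,0],
    [-0.01,0.07,0],
  ],
  turn=[
    [0,0,-0.007],
    [0,0,-0.007],
  ],
  jaw=[255,255],
)

```text
clock: 9.2
position: [669.2, -12.5, 82.3]
tool_rot: [-0.89, 3.013, -0.0]
force: [1.4, -1.4, -0.7]
width: 0.001
```

Request:
move_arm(
  slide=[
    [-0.01,0.07,0],
    [-0.01,0.07,0],
  ],
  turn=[
    [0,0,-0.007],
    [0,0,-0.007],
  ],
  jaw=[255,255],
)

```text
clock: 9.45
position: [669.0, -11.7, 82.3]
tool_rot: [-0.9, 3.009, 0.0]
force: [1.7, -1.2, -0.7]
width: -0.0
```

Request:
move_arm(
  slide=[
    [-0.01,0.07,0],
    [-0.01,0.07,0],
  ],
  turn=[
    [0,0,-0.007],
    [0,0,-0.007],
  ],
  jaw=[255,255],
)

```text
clock: 9.7
position: [668.7, -11.1, 82.4]
tool_rot: [-0.911, 3.006, 0.0]
force: [2.4, -2.7, -0.7]
width: -0.0
```

Request:
move_arm(
  slide=[
    [-0.01,0.05,0],
    [-0.01,0.05,0],
  ],
  turn=[
    [0,0,-0.005],
    [0,0,-0.005],
  ],
  jaw=[255,255],
)

```text
clock: 9.95
position: [668.5, -10.7, 82.4]
tool_rot: [-0.918, 3.004, 0.0]
force: [1.7, -1.6, -0.6]
width: -0.001
```

Request:
move_arm(
  slide=[
    [-0.01,0.06,0],
    [-0.01,0.06,0],
  ],
  turn=[
    [0,0,-0.006],
    [0,0,-0.006],
  ],
  jaw=[255,255],
)

```text
clock: 10.2
position: [668.2, -10.1, 82.4]
tool_rot: [-0.928, 3.001, 0.0]
force: [2.6, -0.9, -0.9]
width: -0.001
```

Request:
move_arm(
  slide=[
    [-0.01,0.06,0],
    [-0.01,0.06,0],
  ],
  turn=[
    [0,0,-0.006],
    [0,0,-0.006],
  ],
  jaw=[255,255],
)

```text
clock: 10.45
position: [667.9, -9.6, 82.4]
tool_rot: [-0.936, 2.999, 0.0]
force: [2.5, -0.0, -0.8]
width: -0.001
```

```bash
python3 look.py s8.png
```

```text
t 10.45 p [667.9  -9.6  82.4] rot [-0.936  2.999  0.   ] F [ 2.5 -0.  -0.8] w -0.0009994225995579493
[[-0.822 -0.569  0.   ]
 [-0.569  0.822  0.   ]
 [-0.    -0.    -1.   ]]
q [-0.019  0.706 -0.081  1.842  0.093  0.597  2.019]
[-94.3  45.9] 28 105 154.1
[88.3 55.6] 41 104 32.2
[ -8.3 106.9] 31 107 94.5
```

View pics/s8.png

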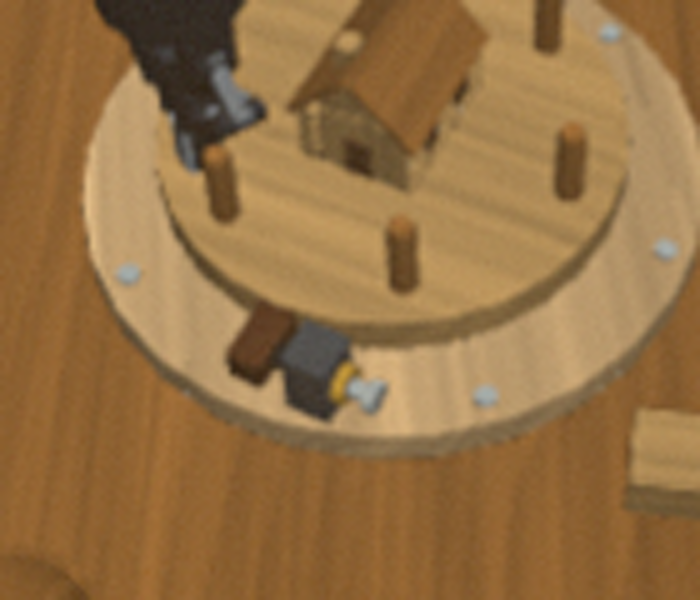

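Request:
move_arm(
  slide=[
    [-0.01,0.07,0],
    [-0.01,0.07,0],
  ],
  turn=[
    [0,0,-0.007],
    [0,0,-0.007],
  ],
  jaw=[255,255],
)

```text
clock: 10.75
position: [667.8, -9.3, 82.4]
tool_rot: [-0.947, 2.995, -0.001]
force: [4.7, -1.9, -1.4]
width: -0.004
```

Request:
move_arm(
  slide=[
    [-0.01,0.07,0],
    [-0.01,0.07,0],
  ],
  turn=[
    [0,0,-0.007],
    [0,0,-0.007],
  ],
  jaw=[255,255],
)

```text
clock: 11.0
position: [667.8, -9.0, 82.4]
tool_rot: [-0.956, 2.991, -0.001]
force: [4.0, -3.5, -1.6]
width: 0.0
```

Request:
move_arm(
  slide=[
    [0,0.06,0],
    [0,0.06,0],
  ],
  turn=[
    [0,0,0],
    [0,0,0],
  ],
  jaw=[255,255],
)

```text
clock: 11.25
position: [667.7, -8.9, 82.4]
tool_rot: [-0.956, 2.991, -0.002]
force: [5.9, -4.5, -2.1]
width: 0.001
```

Request:
move_arm(
  slide=[
    [0,0.06,0],
    [0,0.06,0],
  ],
  turn=[
    [0,0,0],
    [0,0,0],
  ],
  jaw=[255,255],
)

```text
clock: 11.5
position: [667.6, -8.8, 82.4]
tool_rot: [-0.955, 2.991, -0.003]
force: [6.9, -4.9, -2.7]
width: -0.002
```

Request:
move_arm(
  slide=[
    [0,0.08,0],
    [0,0.14,0],
    [0,0.14,0],
  ],
  turn=[
    [0,0,0],
    [0,0,0],
    [0,0,0],
  ],
  jaw=[255,255,255],
)

```text
clock: 11.88
position: [667.4, -8.4, 82.4]
tool_rot: [-0.954, 2.991, -0.004]
force: [9.3, -6.5, -4.1]
width: 0.0
```

Request:
move_arm(
  slide=[
    [0,0.06,0],
    [0,0.1,0],
    [0,0.1,0],
  ],
  turn=[
    [0,0,0],
    [0,0,0],
    [0,0,0],
  ],
  jaw=[255,255,255],
)

```text
clock: 12.25
position: [667.3, -8.2, 82.5]
tool_rot: [-0.953, 2.99, -0.005]
force: [10.2, -8.1, -4.4]
width: 0.0
```

Request:
move_arm(
  slide=[
    [0,0.06,0],
    [0,0.06,0],
    [0,0.06,0],
    [0,0.06,0],
    [0,0.06,0],
    [0,0.06,0],
    [0,0.06,0],
    [0,0.06,0],
  ],
  turn=[
    [0,0,0],
    [0,0,0],
    [0,0,0],
    [0,0,0],
    [0,0,0],
    [0,0,0],
    [0,0,0],
    [0,0,0],
  ],
  jaw=[255,255,255,255,255,255,255,255],
)

```text
clock: 13.25
position: [667.2, -8.0, 82.5]
tool_rot: [-0.953, 2.99, -0.006]
force: [11.4, -9.0, -6.3]
width: 0.001
```

```bash
python3 look.py s9.png
```

```text
t 13.25 p [667.2  -8.   82.5] rot [-0.953  2.99  -0.006] F [11.4 -9.  -6.3] w 0.0014382605939455909
[[-0.816 -0.579  0.005]
 [-0.579  0.816 -0.003]
 [-0.002 -0.005 -1.   ]]
q [-0.023  0.703 -0.08   1.847  0.099  0.59   2.022]
[-85.3 -59.4] 27 104 -145.2
[-95.4  44.9] 30 105 154.8
[88.  57.6] 43 105 33.2
[-10.7 104.9] 28 105 95.8
```

View pics/s9.png

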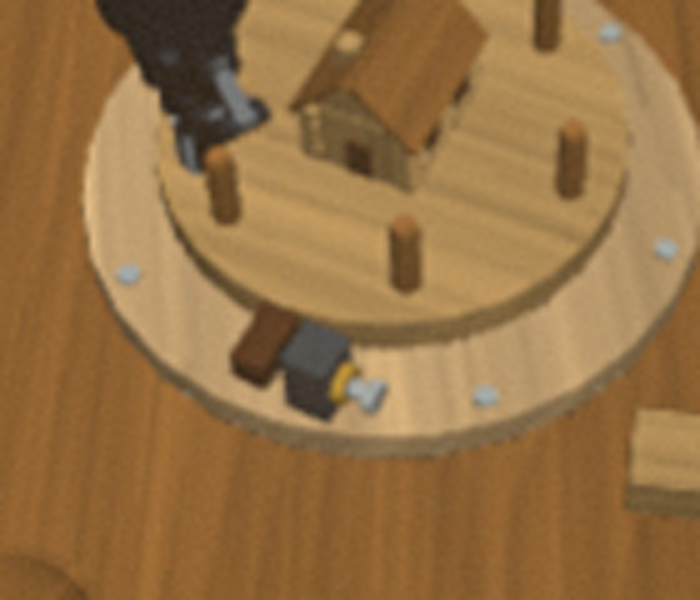

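Tangential push is about 14 N and the tongue bears on the tip. I'll hold a moment longer, then back off gently and lift.

Request:
move_arm(
  slide=[
    [0,0,0],
    [0,0,0],
    [0,-0.15,0],
    [0,-0.35,0],
    [0,-0.6,0],
    [0,-1.2,0],
    [0,-2.2,0],
    [0,-2.8,0],
  ],
  turn=[
    [0,0,0],
    [0,0,0],
    [0,0,0],
    [0,0,0],
    [0,0,0],
    [0,0,0],
    [0,0,0],
    [0,0,0],
  ],
  jaw=[255,255,255,255,255,255,255,255],
)

```text
clock: 14.3
position: [681.2, -28.7, 82.2]
tool_rot: [0.956, -2.992, 0.0]
force: [-0.3, 0.7, 0.1]
width: 0.002
```

```bash
python3 look.py s10.png; python3 - <<'E'
from h import *
o=obs()
# handle axis dir stand +y at world 97.9deg
for w in (594.5,):
  hd=np.array([594.5,-233.5]); yd=C-hd; print('dist',np.hypot(*yd),np.degrees(np.arctan2(yd[1],yd[0])))
  a=97.9; u=np.array([np.cos(np.radians(a)),np.sin(np.radians(a))])
  for b,z in ((45,180),(45,85),(25,85)):
    print(b,z,np.round(hd-b*u),rel(o,[*(hd-b*u),z],a), rel(o,[*(hd-b*u),z],a-180))
E
```

```text
t 14.3 p [681.2 -28.7  82.2] rot [ 0.956 -2.992  0.   ] F [-0.3  0.7  0.1] w 0.0022951481299369947
[[-0.815 -0.58  -0.   ]
 [-0.58   0.815 -0.   ]
 [ 0.    -0.    -1.   ]]
q [ 0.014  0.719 -0.087  1.808  0.099  0.62   2.057]
[-95.5  46. ] 30 106 154.3
[85.7 60.1] 29 105 35.0
[-10.7 104.8] 27 105 95.8
t 14.35 p [681.7 -29.4  82.2] rot [-9.550e-01  2.993e+00 -1.000e-03] F [ 0.8 -1.2 -0.1] w 0.0025119727979542998
[[-0.815 -0.579  0.   ]
 [-0.579  0.815 -0.001]
 [ 0.    -0.001 -1.   ]]
q [ 0.015  0.719 -0.087  1.807  0.1    0.62   2.057]
dist 185.3328087522552 98.06452155923976
45 180 [ 601. -278.] ([21.01, -15.58, -9.76], [-0.001, -0.0, 0.48]) ([21.01, -15.58, -9.76], [0.0, -0.001, -2.662])
45 85 [ 601. -278.] ([21.01, -15.57, -0.26], [-0.001, -0.0, 0.48]) ([21.01, -15.57, -0.26], [0.0, -0.001, -2.662])
25 85 [ 598. -258.] ([20.08, -13.8, -0.26], [-0.001, -0.0, 0.48]) ([20.08, -13.8, -0.26], [0.0, -0.001, -2.662])
```

View pics/s10.png

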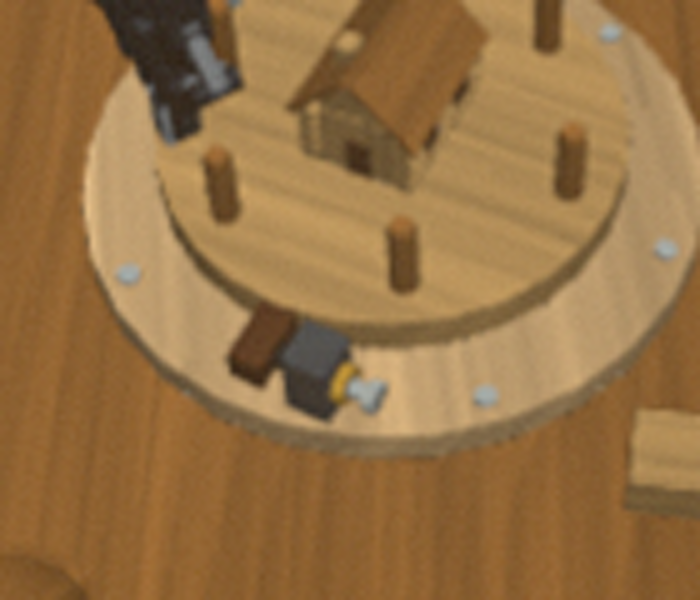

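Request:
move_arm(
  slide=[
    [0,0,-5],
    [0,0,-10],
    [6,-4,-10],
    [11,-8,-10],
    [16,-12,-10],
    [21,-15.6,-10],
    [21,-15.6,-10],
    [21,-15.6,-10],
  ],
  turn=[
    [0,0,0],
    [0,0,0],
    [0,0,0.12],
    [0,0,0.24],
    [0,0,0.36],
    [0,0,0.48],
    [0,0,0.48],
    [0,0,0.48],
  ],
  jaw=[255,255,255,255,255,255,255,255],
)

```text
clock: 15.35
position: [600.2, -277.3, 182.2]
tool_rot: [0.217, -3.134, -0.0]
force: [0.3, -0.1, 1.1]
width: -0.0
```

```bash
python3 - <<'E'
from h import *
o=obs(); im,P=cloud('wrist'); cv2.imwrite('pics/w3.png',im[:,:,::-1])
for p,n,s,c in tops(P):
    if np.hypot(*(p[:2]-C))<230: print(np.round(p,1),n,np.round(s),np.round(c), np.round(np.hypot(*(p[:2]-C))), np.round(np.degrees(np.arctan2(*(p[:2]-C)[::-1])),1))
o=obs()
E
```

```text
t 15.35 p [ 600.2 -277.3  182.2] rot [ 0.217 -3.134 -0.   ] F [ 0.3 -0.1  1.1] w -0.0002132082199918577
[[-0.99  -0.138 -0.   ]
 [-0.138  0.99   0.   ]
 [ 0.     0.    -1.   ]]
q [ 0.334  0.574  0.021  1.8   -0.017  0.768  2.072]
[ 576.9 -157.2  109.3] 459 [15. 14.] [477. 213.] 107.0 -85.5
[ 593.4 -236.3  110.2] 562 [17. 17.] [347. 223.] 188.0 -82.4
[ 581.5 -102.6  108.1] 305 [19. 17.] [553. 231.] 54.0 -76.2
[662.5 -98.3 109.3] 328 [15. 14.] [518. 339.] 106.0 -27.2
t 15.4 p [ 600.9 -275.6  182.2] rot [-2.200e-01  3.134e+00  2.000e-03] F [ 0.2  0.6 -0.2] w -0.0002809267902317265
[[-0.99  -0.14   0.   ]
 [-0.14   0.99   0.001]
 [-0.     0.001 -1.   ]]
q [ 0.332  0.574  0.02   1.8   -0.017  0.768  2.072]
```

View pics/w3.png

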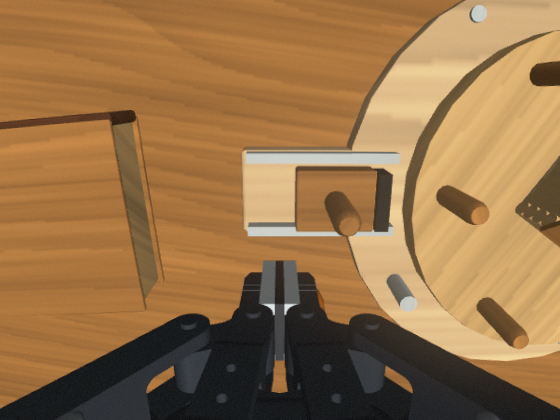

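Request:
move_arm(
  slide=[
    [0.2,0,4],
    [0.2,0,8],
    [0.2,0,9.6],
    [0.2,0.6,9.6],
    [0.2,1.0,9.6],
    [0.2,1.0,9.6],
  ],
  turn=[
    [0,0,0],
    [0,0,0],
    [0,0,0],
    [0,0,0],
    [0,0,0],
    [0,0,0],
  ],
  jaw=[255,255,255,255,255,255],
)

```text
clock: 16.15
position: [598.1, -266.5, 87.8]
tool_rot: [-0.22, 3.132, -0.001]
force: [0.5, -0.3, 0.1]
width: 0.0
```

```bash
python3 - <<'E'
from h import *
o=obs(); im,P=cloud('wrist'); cv2.imwrite('pics/w4.png',im[:,:,::-1])
for p,n,s,c in tops(P):
    if np.hypot(*(p[:2]-C))<230: print(np.round(p,1),n,np.round(s),np.round(c))
E
```

```text
t 16.15 p [ 598.1 -266.5   87.8] rot [-2.200e-01  3.132e+00 -1.000e-03] F [ 0.5 -0.3  0.1] w 0.0003976030553302841
[[-0.99  -0.14   0.002]
 [-0.14   0.99  -0.   ]
 [-0.002 -0.001 -1.   ]]
q [ 0.323  0.685  0.015  1.877 -0.018  0.577  2.06 ]
[ 578.4 -161.4  106.7] 266 [12.  6.] [555. 289.]
[ 588.4 -267.9  111. ] 1066 [ 8. 27.] [279. 287.]
[ 591.4 -237.3  109.3] 1173 [17. 17.] [361. 301.]
```

View pics/w4.png

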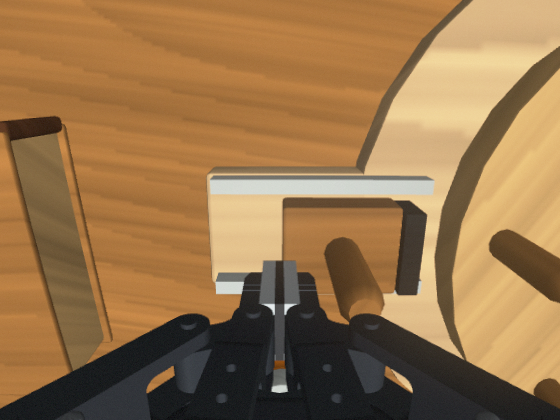

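Request:
move_arm(
  slide=[
    [0.15,0.3,0.2],
    [0.2,0.6,0.2],
    [0.2,0.9,0.2],
    [0.2,1.2,0.2],
    [0.2,1.2,0.2],
  ],
  turn=[
    [0,0,0],
    [0,0,0],
    [0,0,0],
    [0,0,0],
    [0,0,0],
  ],
  jaw=[255,255,255,255,255],
)

```text
clock: 16.82
position: [593.5, -256.3, 84.4]
tool_rot: [-0.218, 3.134, -0.002]
force: [0.6, -4.0, -0.6]
width: 0.003
```

```bash
python3 - <<'E'
from h import *
o=obs(); im,P=cloud('wrist'); cv2.imwrite('pics/w5.png',im[:,:,::-1])
for p,n,s,c in tops(P):
    if np.hypot(*(p[:2]-C))<230: print(np.round(p,1),n,np.round(s),np.round(c))
E
```

```text
t 16.82 p [ 593.5 -256.3   84.4] rot [-2.180e-01  3.134e+00 -2.000e-03] F [ 0.6 -4.  -0.6] w 0.002740675336084071
[[-0.99  -0.138  0.   ]
 [-0.138  0.99  -0.001]
 [-0.    -0.001 -1.   ]]
q [ 0.308  0.683  0.017  1.898 -0.019  0.56   2.047]
[ 587.4 -247.6  109.8] 1891 [14. 46.] [304. 299.]
[ 576.5 -158.4  109.2] 1012 [15. 13.] [545. 299.]
```

View pics/w5.png

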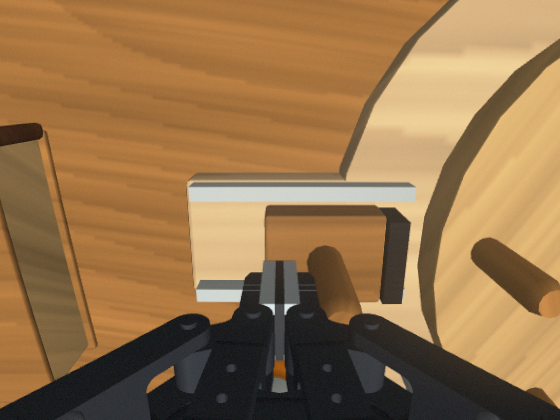

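Request:
move_arm(
  slide=[
    [0,0.2,0],
    [0,0.4,0],
    [0,0.6,0],
    [0,0.8,0],
    [0,0.8,0],
  ],
  turn=[
    [0,0,0],
    [0,0,0],
    [0,0,0],
    [0,0,0],
    [0,0,0],
  ],
  jaw=[255,255,255,255,255],
)

```text
clock: 17.5
position: [592.4, -248.0, 84.4]
tool_rot: [-0.218, 3.134, -0.001]
force: [0.1, -5.4, -0.4]
width: -0.001
```

```bash
python3 - <<'E'
from h import *
o=obs(); im,P=cloud('wrist'); cv2.imwrite('pics/w6.png',im[:,:,::-1])
E
```

```text
t 17.5 p [ 592.4 -248.    84.4] rot [-2.180e-01  3.134e+00 -1.000e-03] F [ 0.1 -5.4 -0.4] w -0.0007782617039951146
[[-0.99  -0.138  0.   ]
 [-0.138  0.99  -0.001]
 [-0.    -0.001 -1.   ]]
q [ 0.296  0.68   0.018  1.908 -0.021  0.554  2.037]
```

View pics/w6.png

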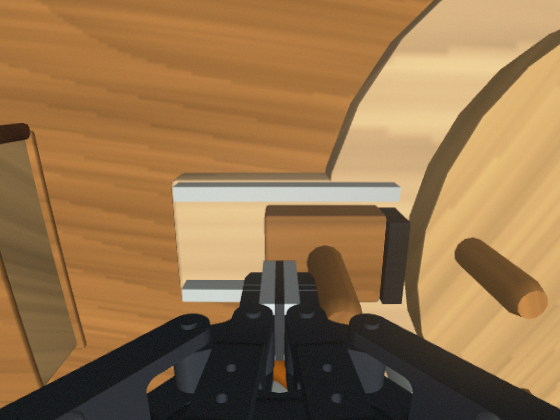

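Request:
move_arm(
  slide=[
    [0,0.15,0],
    [0,0.3,0],
    [0,0.3,0],
  ],
  turn=[
    [0,0,0],
    [0,0,0],
    [0,0,0],
  ],
  jaw=[255,255,255],
)

```text
clock: 17.92
position: [592.0, -244.9, 84.3]
tool_rot: [0.218, -3.134, 0.0]
force: [-0.5, -4.3, -0.0]
width: -0.001
```

Request:
move_arm(
  slide=[
    [0,0.1,0],
    [0,0.1,0],
  ],
  turn=[
    [0,0,0],
    [0,0,0],
  ],
  jaw=[255,255],
)

```text
clock: 18.18
position: [591.8, -243.8, 84.3]
tool_rot: [0.218, -3.134, 0.0]
force: [-0.5, -5.0, 0.0]
width: 0.004
```

Request:
move_arm(
  slide=[
    [0,0.1,0],
    [0,0.1,0],
  ],
  turn=[
    [0,0,0],
    [0,0,0],
  ],
  jaw=[255,255],
)

```text
clock: 18.42
position: [591.7, -242.8, 84.3]
tool_rot: [0.218, -3.134, 0.0]
force: [0.0, -5.5, -0.0]
width: -0.006
```

Request:
move_arm(
  slide=[
    [0,0.1,0],
    [0,0.1,0],
  ],
  turn=[
    [0,0,0],
    [0,0,0],
  ],
  jaw=[255,255],
)

```text
clock: 18.68
position: [591.5, -241.8, 84.3]
tool_rot: [0.218, -3.134, 0.0]
force: [0.0, -4.1, 0.4]
width: 0.001
```

Request:
move_arm(
  slide=[
    [0,0.1,0],
    [0,0.1,0],
  ],
  turn=[
    [0,0,0],
    [0,0,0],
  ],
  jaw=[255,255],
)

```text
clock: 18.92
position: [591.5, -241.4, 84.4]
tool_rot: [-0.218, 3.134, -0.001]
force: [-0.1, -7.1, -0.5]
width: 0.001
```

Request:
move_arm(
  slide=[
    [0,0.1,0],
    [0,0.1,0],
  ],
  turn=[
    [0,0,0],
    [0,0,0],
  ],
  jaw=[255,255],
)

```text
clock: 19.18
position: [591.4, -241.1, 84.4]
tool_rot: [-0.217, 3.133, -0.003]
force: [0.9, -8.9, -1.4]
width: 0.002
```

Shoe is on the rim. I'll raise the push to about 15 N.

Request:
move_arm(
  slide=[
    [0,0.1,0],
    [0,0.15,0],
    [0,0.15,0],
  ],
  turn=[
    [0,0,0],
    [0,0,0],
    [0,0,0],
  ],
  jaw=[255,255,255],
)

```text
clock: 19.55
position: [591.4, -240.8, 84.4]
tool_rot: [-0.216, 3.133, -0.005]
force: [0.6, -11.7, -2.2]
width: 0.002
```

Request:
move_arm(
  slide=[
    [0,0.1,0],
    [0,0.1,0],
  ],
  turn=[
    [0,0,0],
    [0,0,0],
  ],
  jaw=[255,255],
)

```text
clock: 19.8
position: [591.3, -240.4, 84.4]
tool_rot: [-0.215, 3.133, -0.006]
force: [1.0, -14.0, -3.3]
width: 0.003
```

Request:
move_arm(
  slide=[
    [0,0.05,0],
    [0,0.05,0],
    [0,0.05,0],
    [0,0.05,0],
    [0,0.05,0],
    [0,0.05,0],
    [0,0.05,0],
    [0,0.05,0],
  ],
  turn=[
    [0,0,0],
    [0,0,0],
    [0,0,0],
    [0,0,0],
    [0,0,0],
    [0,0,0],
    [0,0,0],
    [0,0,0],
  ],
  jaw=[255,255,255,255,255,255,255,255],
)

```text
clock: 20.8
position: [591.3, -240.4, 84.5]
tool_rot: [-0.214, 3.133, -0.006]
force: [1.5, -13.8, -3.4]
width: -0.002
```

```bash
python3 look.py s11.png
```

```text
t 20.8 p [ 591.3 -240.4   84.5] rot [-0.214  3.133 -0.006] F [  1.5 -13.8  -3.4] w -0.002416950691401782
[[-0.991 -0.136  0.002]
 [-0.136  0.991 -0.004]
 [-0.001 -0.004 -1.   ]]
q [ 0.281  0.675  0.022  1.92  -0.021  0.544  2.024]
[-95.6  45.9] 30 106 154.3
[85.9 60. ] 30 105 34.9
[ -8.4 106.2] 27 107 94.5
```

View pics/s11.png

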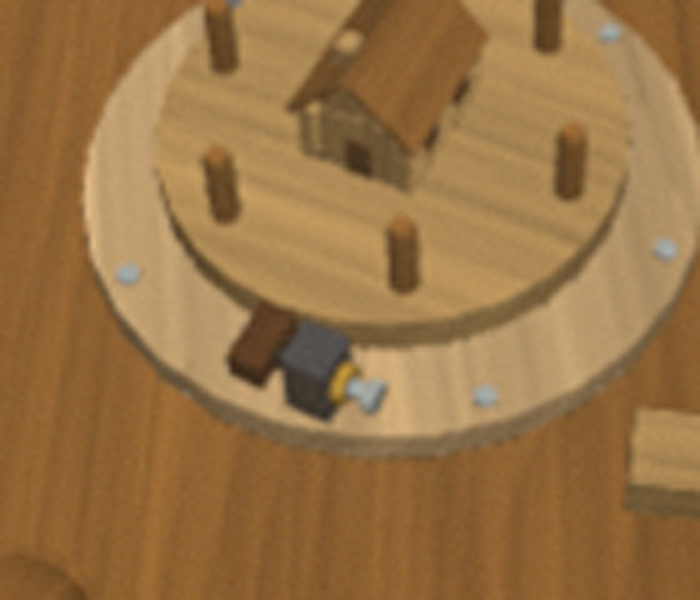

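The tongue stayed on the tip at (285,350), with the brake pushed at about 14 N. Now I let go.

Request:
move_arm(
  slide=[
    [0,0,0],
    [0,-0.2,0],
    [0,-0.5,0],
    [0,-1.0,0],
    [0,-2.0,0],
    [0,-3.0,0],
    [0,-3.0,-5],
    [0,-3.0,-10],
  ],
  turn=[
    [0,0,0],
    [0,0,0],
    [0,0,0],
    [0,0,0],
    [0,0,0],
    [0,0,0],
    [0,0,0],
    [0,0,0],
  ],
  jaw=[255,255,255,255,255,255,255,255],
)

```text
clock: 21.85
position: [594.7, -267.0, 184.9]
tool_rot: [0.217, -3.133, -0.001]
force: [0.8, -0.7, 0.8]
width: 0.001
```

```bash
python3 look.py s12.png; python3 - <<'E'
from h import *
im,P=cloud('wrist'); cv2.imwrite('pics/w7.png',im[:,:,::-1])
for p,n,s,c in tops(P):
    if np.hypot(*(p[:2]-C))<230: print(np.round(p,1),n,np.round(s),np.round(c),np.hypot(*(p[:2]-C)))
E
```

```text
t 21.85 p [ 594.7 -267.   184.9] rot [ 2.170e-01 -3.133e+00 -1.000e-03] F [ 0.8 -0.7  0.8] w 0.0011938358406424195
[[-0.99  -0.138 -0.001]
 [-0.138  0.99   0.001]
 [ 0.001  0.001 -1.   ]]
q [ 0.32   0.561  0.023  1.819 -0.018  0.763  2.062]
[-94.5  45.8] 30 105 154.1
[85.5 60.4] 29 105 35.3
[ -9.5 105.3] 30 106 95.1
[ 484.9 -115.8  106.5] 116 [12.  8.] [557.  73.] 106.37518419478825
[ 576.8 -156.8  109.3] 404 [15. 14.] [456. 210.] 107.08079724454477
[564.7 -89.6 106.8] 92 [11.  6.] [554. 206.] 39.73734728486384
[ 591.  -219.8  110.1] 539 [18. 18.] [356. 219.] 171.27860747965627
[584.1 -93.9 109.8] 814 [32. 38.] [542. 234.] 46.641682702790334
[662.6 -98.1 109.2] 308 [15. 14.] [498. 332.] 105.69847665972175
```

View pics/w7.png

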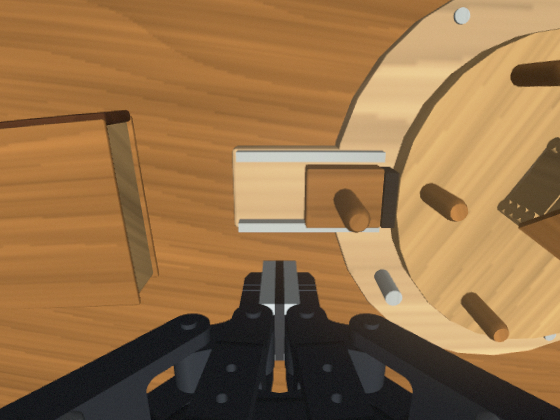

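View pics/s12.png

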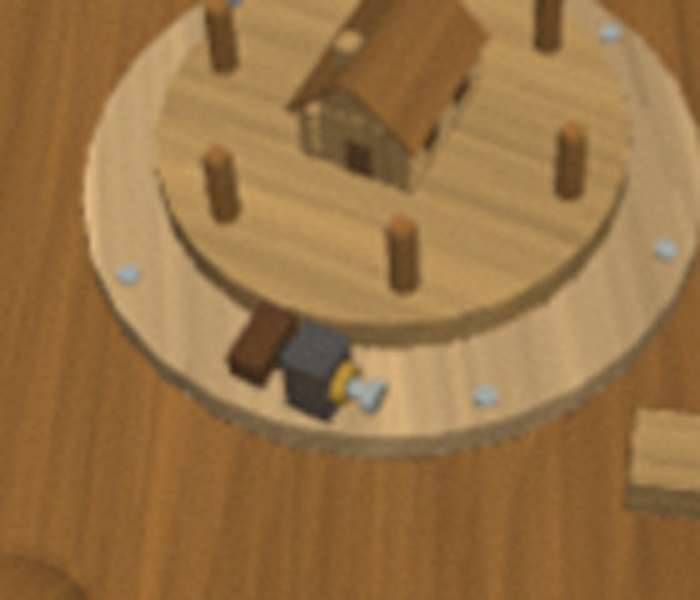

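The wrist picture shows the shoe's black face on the rim at (390,198), and the tongue is still on the screw tip. Nothing is touching the robot.

```bash
python3 -c "
from h import *
print(ticket.sign_off())"
```

```text
the job is handed in; nothing more can be done
None
```

The job is done and handed in at about 22 s.

- **Turntable:** I pushed it by a peg about 52° counter-clockwise until the tongue met the screw's rubber tip. I then held it there for a little over a second at about 12.5 to 14 N along the push, and backed off.
- **Brake:** I slid the shoe in by its handle until it met the rim. I held it there for about a second at about 14 N, then let go and lifted clear.

**Last checks:** The force on the tool was about zero. In the pictures the tongue is still against the tip, and the pegs have not moved beyond measurement noise since the snug push. The shoe's face is on the rim. The handle measured about 171 mm from the axis, against an expected 170 mm, which is within camera accuracy. In the last views nothing else looked moved, though I did not check every item one by one.

**Not seen:** The camera cannot show sub-millimetre contact. That the tongue and the shoe are truly touching rests on the force rise during each push. While I pushed, the tool also read about 3 to 6 N downward, which is friction on the peg and the handle.

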